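Seat the flow cell and reset its dock

TASK

On the dock with the amber lamp the white flow-cell cartridge still sticks out: push it with the fingertips along its channel until it is fully home against the stop, then reach a fingertip into the well on that dock and press the sunken blue key all the way down, keep it down for at least a second, let it come back up and draw clear. Only push and press: the cartridge stays flat on the dock, nothing is picked up, and the key is not to be pressed before the cartridge is home. Leave the green-lamp dock, with its key and cartridge, and everything else on the bench where it is.

Things in the scene. Friction and masses are not known exactly. Their poses are not given: they have to be found in the camera images.
- dock_amber: The dock to work on (its cartridge still sticks out; amber lamp). Fixed black dock, 220 (x) x 150 (y) mm. Origin: centre of its underside, on the bench; +x from its open front towards its stop, +y left, z up. Left: cartridge channel. Right: block from y = -75 to -3 mm, whole length, top z = 50 mm, with the well at x = -30, y = -39 mm.
- cartridge_out: White flow-cell cartridge, 85 x 56 x 22 mm, black panel with two glass strips on top, grey ridges near its -x end; loose, about 0.1 kg. Origin: centre of its underside; x is its long axis. Lies in the amber dock's channel, its +x along the dock's, 35 to 55 mm short of the stop. Push its flat -x end (56 x 22 mm); it slides easily (under 3 N).
- dock_amber_home (a point): Where the cartridge's origin is when fully home, +x end on the stop: dock x = 57.5, y = 36, z = 20 mm, axes as the dock's. Grey deck at z = 20 mm, dock's whole length. Guides 8 mm thick, 60 mm apart inside, to z = 32 mm, x = -60 to 110. Stop face x = 100. Hood over the channel x = 70 to 100, underside z = 49, top 57 mm, lamp on it.
- dock_amber_well (a point): Centre of the mouth of the amber dock's round vertical well, level with the block's top (50 mm above the bench). The well is 52 mm in diameter, straight, 42 mm deep to its white floor, with 10 mm of wall between it and the block's nearest sides. Axes as the dock's.
- key_amber_top (a point): Centre of the top face of the amber dock's blue round key (28 mm in diameter, in the middle of the well); the face is level, 26 mm below the well's mouth and 24 mm above the bench when up, and moves straight down 6 mm.
- key_amber (a joint): Travel of the sunken blue key in the amber dock's well, m: 0 = up (at rest), 0.006 = all the way down. Spring return; about 1.8 N to start, 4.5 N to go fully down, where it meets a hard stop.
- dock_green: The other dock, of the same make and size, green lamp: in use, to be left alone. Fixed black dock, 220 (x) x 150 (y) mm. Origin: centre of its underside, on the bench; +x from its open front towards its stop, +y left, z up. Left: cartridge channel. Right: block from y = -75 to -3 mm, whole length, top z = 50 mm, with the well at x = -30, y = -39 mm.
- cartridge_in: White flow-cell cartridge, 85 x 56 x 22 mm, black panel with two glass strips on top, grey ridges near its -x end; loose, about 0.1 kg. Origin: centre of its underside; x is its long axis. It is already home in the green dock; to be left alone.
- key_green (a joint): Travel of the sunken blue key in the green dock's well, m: 0 = up (at rest), 0.006 = all the way down. Spring return; about 1.8 N to start, 4.5 N to go fully down, where it meets a hard stop. To be left alone.
- cartridge_spare: White flow-cell cartridge, 85 x 56 x 22 mm, black panel with two glass strips on top, grey ridges near its -x end; loose, about 0.1 kg. Origin: centre of its underside; x is its long axis. It lies on the bench; to be left alone.
- reagent_bottle: Amber bottle with blue cap, 60 mm in diameter, 110 mm tall, standing; origin at the centre of its underside. Bystander.
- buffer_jar: Clear jar with white lid, 60 mm in diameter, 75 mm tall, standing; origin at the centre of its underside. Bystander.
- tip_box: Blue pipette-tip box, 120 x 85 x 68 mm; origin at the centre of its underside. Bystander.
- tube_rack: Orange tube rack, 90 x 160 mm, 47 mm tall with its tubes; origin at the centre of its underside. Bystander.
- mouse: Black computer mouse, 100 x 60 x 30 mm; origin at the centre of its underside. Bystander.
Things that resemble listed ones, but are neither listed nor needed, are in the scene too. Leave any red look-alike of the cartridge_out alone.

How it is judged:
By the outcome, as a careful person would: the job done as asked, in the order asked, and still so for the second after the job is handed in, with the robot touching nothing.
It also fails if it takes over 48 s, if anything falls off the work surface, if the arm or the gripper's body presses on something with over 40 N, if the wrist force passes 120 N, or if a joint passes its speed limit or range.

ROBOT

A 6-joint arm with a two-finger parallel gripper is mounted at the origin on the work surface. World frame = base frame: x ahead of the robot, y to its left, z up, the work surface at z = 0. Lengths are in m, angles in rad, forces in N, time in s.
With the tool pointing down it reaches from about 0.375 to 0.975 m from the base axis. Payload 3.8 kg.
Tool frame: the origin (TCP) lies on the centre line of the jaws, within the pads' length; the fingertips stand robot.tips_ahead ahead of it and the grasp point (between the pads) lies 3 mm ahead of it (robot.tips_ahead is the distance from the TCP to the fingertips, in m); z points along the fingers, y is the direction in which the jaws open and shut (so a half turn about z gives the same grasp; the last joint's range is limited). The gripper opens to 85 mm and grips with 20 to 120 N. Pads are 22 mm wide; open, the fingers measure 114 mm over their backs; the gripper's body (76 mm by 85 mm) begins 54 mm behind the grasp point. The pads swing forward as they close: fully open they stand 13 mm farther back than shut.
Start: joints at [-0.037, 0.264, 1.604, -0, 1.274, -0.037], TCP at [0.675, -0, 0.253] pointing down, gripper open.
Joint ranges: [-2.63, 2.63], [-0.94, 2.18], [0.31, 2.57], [-1.31, 4.45], [0, 2.66], [-2.55, 2.55]. Speed limits (rad/s): [2.57, 2.57, 3.14, 3.14, 3.14, 3.14].

INTERFACE

Orientations are given as a rotation vector (axis times angle).
In Python, from rig import state, cams, robot gives the robot as it stands.
- The arm moves only by the tool step_arm, never from a script. Its argument "targets" is a list of rows, each an object with "fingers": the closure in counts, from 0 (fully open) to 255 (shut); "travel": the shift along the tool's x, y, z in mm, a list of three; "turn": the turn about the tool's z in rad. A call has 1 to 10 rows; each row shifts and turns the commanded pose from where the row before left it, along the tool's axes as they then stand; what a row does not reach is not made up. A row lasts 1/12 s, in which the tool goes at most 41.7 mm and 7.16 degrees, less where a joint would pass 70% of its speed; a pose out of reach is approached as far as the arm can. A call is refused whole if a number of a shift passes 41.7 or a number of a turn 0.125, either way. A call with a gripper value outside its range is refused whole. The fingers move at their own pace and stop on an object; "newtons" is the grip in N (left out, the last holds). Time passes only in rows, so rows that do not move let the fingers close. It gives the time, the measured TCP pose, the force and the opening at its end, in the units of the state.
- state(): the state, without advancing time (a new reading comes with each control period).
- cams.camera(name): name is "scene" or "side" or "wrist"; returns a dict with "image" (384x512x3 uint8, red, green, blue), "depth" (384x512 float32, m along the optical axis (not along the pixel's ray), 0 where there is no reading), "vertical_fov" (degrees; the focal length in pixels is half the picture's height over the tangent of half this angle, whatever the lens; pixels are square), "cx", "cy" (the principal point, pixels), "pose" (4x4, takes a point from camera to world coordinates); the wrist camera has in their place "tool_from_camera" (4x4, takes a point from camera to tool coordinates, whose origin is the TCP and whose axes are the flange's). Camera axes: x right, y up, looking along -z (the intrinsics and any distortion apply to the point x, -y, -z); pixel columns grow to the right and rows downward; lengths in m; the calibration is good to about 2 mm. A picture is of the moment at which its call begins: read the wrist's pose just before it.
- robot.close_job(): hands the job in, once; it reports no verdict.
The state is a dict: "time": time; "joint_pos": joint angles; "joint_velocities": joint speeds; "joint_efforts": joint torques, N m; "tcp_pos": TCP position; "eef_rot": TCP orientation; "ft_force": force on the tool from outside, world axes, zero at the start; "torque": the same for the moment, N m; "width": opening from 0.0 (shut) to 1.0 (fully open).
Only numpy, scipy, OpenCV 4.12 (cv2) and the standard library are available. Lean on these libraries where they do the work, as an engineer would, in place of code of your own. Each camera call takes 0.05 s, during which the arm holds its last target.

## Working session

There is one attempt and no reset: what is moved stays moved. The work goes in short steps, Python scripts to look and compute and a tool call to move; the robot and the scene stay as the last step left them, time stands still between calls to the robot, and variables do not carry over. Pictures are saved under pics/ and viewed, and the job is handed in when it is done.

Besides the shell and the picture viewer there is one more tool, called as name(argument=value, ...) on one line, values as JSON. step_arm: Moves the arm, as the interface text tells. Its arguments: {"type":"object","properties":{"targets":{"type":"array","items":{"type":"object","properties":{"fingers":{"type":"number"},"travel":{"type":"array","items":{"type":"number"}},"turn":{"type":"number"}}}},"newtons":{"type":"number"}},"required":["targets"]}

```bash
ls; mkdir -p pics; python3 - <<'E'
from rig import state, cams, robot
import cv2, pickle
print(state()); print(robot.tips_ahead)
for n in ["scene","side","wrist"]:
    s=state(); c=cams.camera(n); c['st']=s
    pickle.dump(c,open(f'{n}0.pkl','wb'))
    cv2.imwrite(f'pics/{n}0.png',c['image'][:,:,::-1])
    print(n,{k:v for k,v in c.items() if k not in('image','depth','st')})
E
```

```text
pics
{'time': 0.0, 'joint_pos': array([-3.69086477e-02,  2.64783194e-01,  1.60537741e+00,  5.47267037e-05,
        1.27368468e+00, -3.69401432e-02]), 'joint_velocities': array([-2.50171361e-04,  1.41442308e-03,  1.69075847e-03,  1.79993430e-03,
        2.49385896e-04,  6.30711962e-05]), 'joint_efforts': array([ 6.10465631e-04, -5.15121067e+01, -3.67308676e+01, -4.07824507e-05,
        1.31324201e-02,  1.46811578e-05]), 'tcp_pos': array([6.74322151e-01, 3.43985708e-05, 2.51939878e-01]), 'eef_rot': array([-2.22023144, -2.22026566,  0.0023465 ]), 'ft_force': array([-0.339746  ,  0.15853111, -0.0662791 ]), 'torque': array([-0.0290186 ,  0.02347317,  0.03564438]), 'width': 1.0005248867004546}
0.022
scene {'vertical_fov': 52.376161400154196, 'cx': 254.28514582951755, 'cy': 193.95908667761515, 'pose': array([[-1.41490202e-01, -7.10217543e-01,  6.89616969e-01,
         1.50727944e+00],
       [ 9.89939491e-01, -1.01912640e-01,  9.81509990e-02,
         1.32883026e-01],
       [ 5.72124250e-04,  6.96566476e-01,  7.17492033e-01,
         1.07565914e+00],
       [ 0.00000000e+00,  0.00000000e+00,  0.00000000e+00,
         1.00000000e+00]])}
side {'vertical_fov': 43.23723756082822, 'cx': 258.15679033950505, 'cy': 190.17386341898057, 'pose': array([[ 0.99822923,  0.04790688, -0.03526082,  0.44603739],
       [-0.05628386,  0.56886689, -0.82050142, -1.2397205 ],
       [-0.01924895,  0.82103312,  0.57055595,  0.91317043],
       [ 0.        ,  0.        ,  0.        ,  1.        ]])}
wrist {'vertical_fov': 64.1694070779584, 'cx': 259.0130355481565, 'cy': 192.36218107453342, 'tool_from_camera': array([[-9.42488369e-04,  9.50451405e-01,  3.10871739e-01,
         8.01279654e-02],
       [ 9.99999546e-01,  9.40032876e-04,  1.57725410e-04,
        -8.84136231e-04],
       [-1.42319318e-04,  3.10871746e-01, -9.50451859e-01,
        -1.19351711e-01],
       [ 0.00000000e+00,  0.00000000e+00,  0.00000000e+00,
         1.00000000e+00]])}
```

View pics/scene0.png

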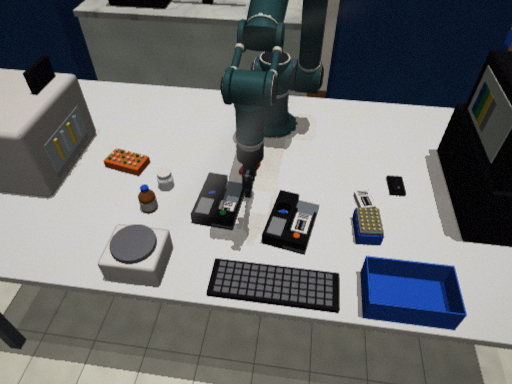

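View pics/side0.png

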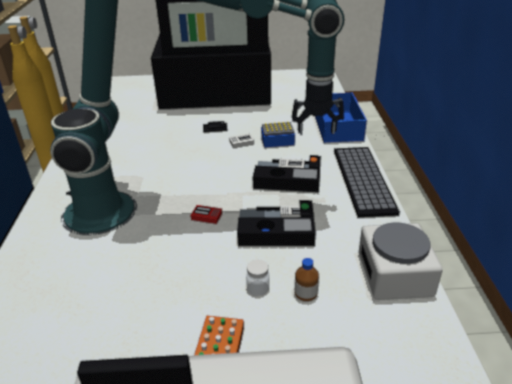

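View pics/wrist0.png

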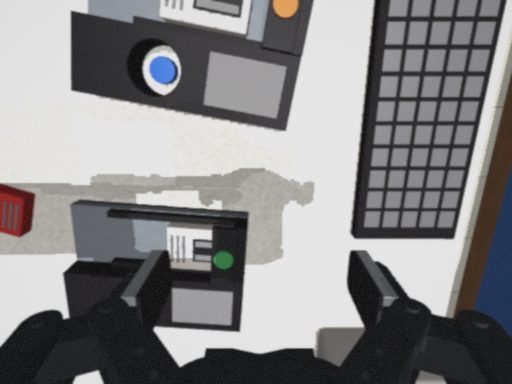

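The scene view shows the amber-lamp dock at (292,222) with lamp (296,236), and the green-lamp dock at (220,200). In the wrist view, the amber dock is at the top: well (162,70), lamp (285,6).

Possible mix-ups, in scene pixels:
- **Cartridges:** amber dock (300,222), green dock (230,200), spare by the tip box (363,199), red look-alike near the gripper (250,168).
- **Keys:** amber (283,211), green (211,192).

I choose the cartridge and key on the amber dock. Next I'll check that in a close crop and get a first measurement.

```bash
cat > h.py <<'E'
import numpy as np, cv2, pickle
from scipy.spatial.transform import Rotation as R
def pose(c):
    if 'pose' in c: return c['pose']
    T=np.eye(4);T[:3,:3]=R.from_rotvec(c['st']['eef_rot']).as_matrix();T[:3,3]=c['st']['tcp_pos']
    return T@c['tool_from_camera']
def f(c): return c['image'].shape[0]/2/np.tan(np.radians(c['vertical_fov'])/2)
def ray(c,u,v):
    P=pose(c);F=f(c)
    d=np.array([(u-c['cx'])/F,-(v-c['cy'])/F,-1.]);return P[:3,3],P[:3,:3]@d
def onz(c,u,v,z):
    o,d=ray(c,u,v);return o+d*(z-o[2])/d[2]
def dep(c,u,v):
    o,d=ray(c,u,v);return o+d*float(c['depth'][int(round(v)),int(round(u))])
def proj(c,p):
    P=pose(c);q=P[:3,:3].T@(np.asarray(p)-P[:3,3]);F=f(c)
    return c['cx']+F*q[0]/-q[2], c['cy']-F*q[1]/-q[2]
def load(n): return pickle.load(open(n+'.pkl','rb'))
def snap(n,name):
    from rig import state,cams
    s=state();c=cams.camera(n);c['st']=s
    pickle.dump(c,open(name+'.pkl','wb'));cv2.imwrite(f'pics/{name}.png',c['image'][:,:,::-1]);return c
E
python3 - <<'E'
from h import *
c=load('wrist0');s=load('scene0')
np.set_printoptions(precision=4,suppress=True)
for p in [(72,92),(285,128),(299,70),(162,70),(285,6),(170,20)]: print(p,dep(c,*p),onz(c,*p,.05))
cv2.imwrite('pics/crop0.png',cv2.resize(s['image'][180:260,180:340,::-1],None,fx=5,fy=5,interpolation=cv2.INTER_CUBIC))
E
```

```text
(72, 92) [ 0.4559  0.0806 -0.0024] [0.4864 0.0805 0.05  ]
(285, 128) [0.7    0.0449 0.0491] [0.6999 0.045  0.05  ]
(299, 70) [ 0.7183  0.104  -0.0015] [0.7122 0.1007 0.05  ]
(162, 70) [0.5703 0.1026 0.023 ] [0.5783 0.1008 0.05  ]
(285, 6) [0.6964 0.1532 0.0602] [0.6971 0.1555 0.05  ]
(170, 20) [0.5866 0.147  0.0363] [0.5901 0.1442 0.05  ]
```

View pics/crop0.png

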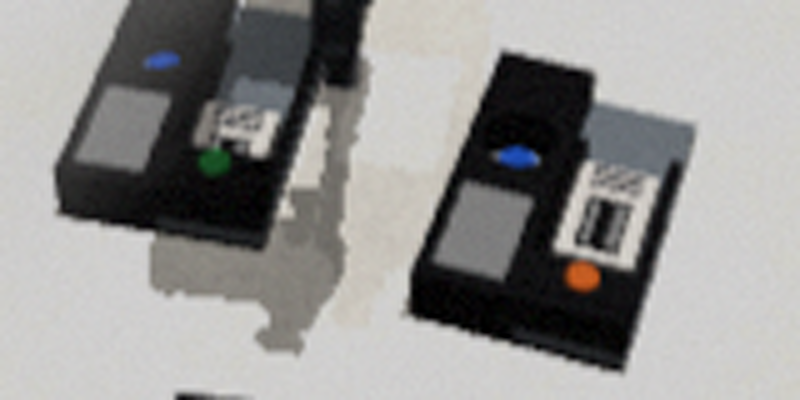

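The crop shows the amber dock on the right: orange lamp, cartridge sticking out, blue key in its well. It matches the description. I'll move the wrist camera over it.

step_arm(targets=[{"fingers": 255,"travel": [35,-20,0]},{"fingers": 255,"travel": [35,-20,0]},{"fingers": 255,"travel": [35,-20,0]},{"fingers": 255,"travel": [35,-20,0]},{"fingers": 255,"travel": [0,0,0],"turn": 0.083},{"fingers": 255,"travel": [0,0,0],"turn": 0.083},{"fingers": 255,"travel": [0,0,0]},{"fingers": 255,"travel": [0,0,0]},{"fingers": 255,"travel": [0,0,0]},{"fingers": 255,"travel": [0,0,0]}])

```text
validation failed for argument at $.ta...
```

```bash
python3 - <<'E'
from h import *
c=snap('wrist','wrist1'); print(c['st']['tcp_pos'],c['st']['width'],c['st']['joint_velocities'].round(3))
cv2.imwrite('pics/wrist1b.png',cv2.resize(c['image'][:,:,::-1],(768,576),interpolation=cv2.INTER_CUBIC))
E
```

```text
[6.74462171e-01 3.05197284e-05 2.52219153e-01] 0.9998347368426638 [-0.001 -0.004 -0.004 -0.001 -0.    -0.001]
```

View pics/wrist1b.png

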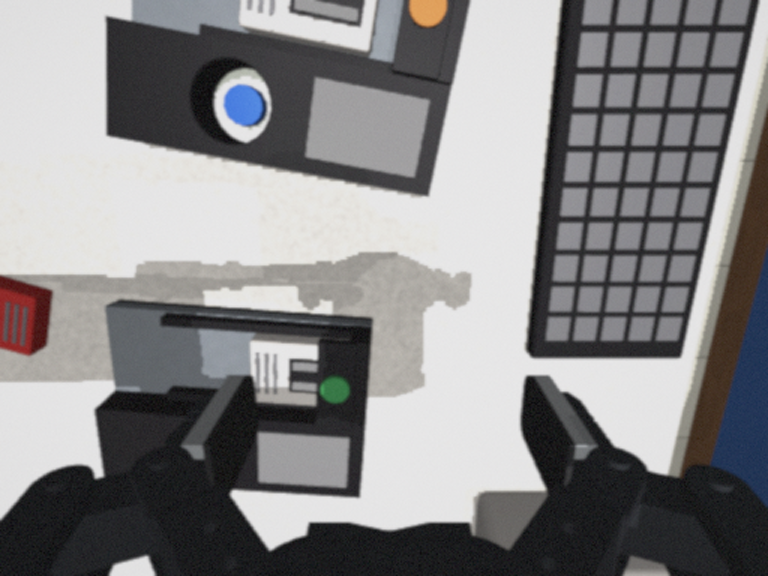

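The call was refused, probably because every row needs a "turn". The arm did not move, and the picture is the same view as before.

step_arm(targets=[{"fingers": 255,"travel": [35,-20,0],"turn": 0},{"fingers": 255,"travel": [35,-20,0],"turn": 0},{"fingers": 255,"travel": [35,-20,0],"turn": 0},{"fingers": 255,"travel": [35,-20,0],"turn": 0},{"fingers": 255,"travel": [0,0,0],"turn": 0.083},{"fingers": 255,"travel": [0,0,0],"turn": 0.083},{"fingers": 255,"travel": [0,0,0],"turn": 0},{"fingers": 255,"travel": [0,0,0],"turn": 0},{"fingers": 255,"travel": [0,0,0],"turn": 0},{"fingers": 255,"travel": [0,0,0],"turn": 0}], newtons=40)

```text
time: 1.03
tcp_pos: [0.5952, 0.1395, 0.2531]
eef_rot: [-2.397, -2.03, 0.0]
ft_force: [-0.2, -0.7, 0.3]
width: 0.001
```

```bash
python3 - <<'E'
from h import *
c=snap('wrist','wrist2'); print(c['st'])
cv2.imwrite('pics/wrist2b.png',cv2.resize(c['image'][:,:,::-1],(768,576),interpolation=cv2.INTER_CUBIC))
E
```

```text
{'time': 1.0333, 'joint_pos': array([1.89415042e-01, 1.44872586e-01, 1.74621776e+00, 5.96811839e-06,
       1.25070350e+00, 3.54938106e-01]), 'joint_velocities': array([-0.00225564,  0.00076775,  0.00014019,  0.00057667, -0.00028024,
        0.00679695]), 'joint_efforts': array([ 2.10286821e-01, -4.47363925e+01, -3.64780176e+01,  1.37678609e-02,
        6.46732020e-03, -1.42167992e-02]), 'tcp_pos': array([0.59520065, 0.13946322, 0.25314205]), 'eef_rot': array([-2.39740080e+00, -2.03012858e+00,  2.70938839e-04]), 'ft_force': array([-0.20058928, -0.68170297,  0.28742856]), 'torque': array([-0.01009497, -0.04016886, -0.0608824 ]), 'width': 0.0006974656180729974}
```

View pics/wrist2b.png

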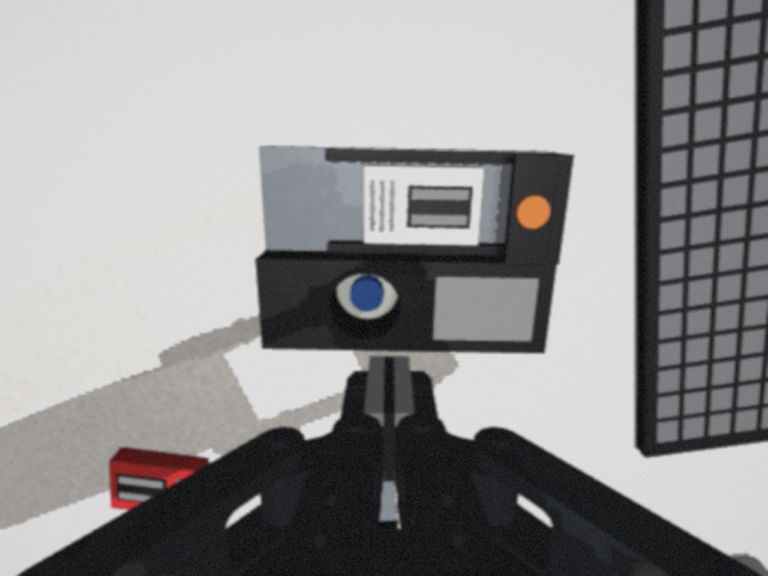

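This view shows the whole amber dock in the enlarged picture: key (367,293), cartridge -x end at column 362, lamp (534,212). The shut fingers are at (390,385). Now I'll measure it.

```bash
cat > meas.py <<'E'
from h import *
import sys
np.set_printoptions(precision=4,suppress=True)
c=load(sys.argv[1]);im=c['image'];hsv=cv2.cvtColor(im,cv2.COLOR_RGB2HSV)
def blob(m):
    n,l,s,ce=cv2.connectedComponentsWithStats(m.astype(np.uint8));
    i=1+np.argmax(s[1:,4]);return ce[i],s[i],l==i
H,S,V=[hsv[...,i].astype(int) for i in range(3)]
k,sk,_=blob((H>105)&(H<130)&(S>150)&(V>60)); K=onz(c,*k,.024);print('key',k,sk,K)
l,sl,_=blob((H>8)&(H<20)&(S>120)&(V>150)); L=onz(c,*l,.06);print('lamp',l,dep(c,*l),L)
# block top edges: black vs bright on rows
T=pose(c)
# yaw from black block front edge: depth-mask of z≈.05
vv,uu=np.mgrid[0:384,0:512];F=f(c);d=c['depth']
P=np.stack([(uu-c['cx'])/F*d,-(vv-c['cy'])/F*d,-d],-1)@T[:3,:3].T+T[:3,3]
xy=P[...,:2]
near=np.hypot(xy[...,0]-.6,xy[...,1]-.13)<.16
m=(abs(P[...,2]-.05)<.004)&near&(d>0)
b,sb,mb=blob(m);pts=xy[mb].astype(np.float32);
r=cv2.minAreaRect(pts);print('block rect',r)
e=(abs(P[...,2]-.042)<.004)&near&(V>120)&(S<60)
b,sb,me=blob(e);print('cart n',me.sum(),cv2.minAreaRect(xy[me].astype(np.float32)),P[me][:,2].mean())
E
python3 meas.py wrist2
```

```text
key [244.1276 195.0861] [235 184  20  22 337] [0.5704 0.1057 0.024 ]
lamp [355.2796 140.8925] [0.6964 0.1557 0.0595] [0.6963 0.1558 0.06  ]
block rect ((0.6067708730697632, 0.1344584822654724), (0.1490243822336197, 0.22098557651042938), 79.510498046875)
cart n 2952 ((0.6242572069168091, 0.16855663061141968), (0.05613432079553604, 0.08442353457212448), 79.43472290039062) 0.04078398738324373
```

Measured values:

| Item | Value |
|---|---|
| Dock origin | (0.6068, 0.1345) |
| Dock yaw | -10.5° |
| Footprint | 149×221 mm, as specified |
| Cartridge in dock frame | x ≈ 11, y ≈ 36.7 mm, about 46 mm short of home |

Next I move behind the cartridge and go down.

step_arm(targets=[{"fingers": 255,"travel": [0,0,0],"turn": 0.017},{"fingers": 255,"travel": [16,-29,0],"turn": 0},{"fingers": 255,"travel": [17,-29,0],"turn": 0},{"fingers": 255,"travel": [0,0,30],"turn": 0},{"fingers": 255,"travel": [0,0,30],"turn": 0},{"fingers": 255,"travel": [0,0,30],"turn": 0},{"fingers": 255,"travel": [0,0,30],"turn": 0},{"fingers": 255,"travel": [0,0,30],"turn": 0},{"fingers": 255,"travel": [0,0,0],"turn": 0},{"fingers": 255,"travel": [0,0,0],"turn": 0}])

```text
time: 1.92
tcp_pos: [0.5423, 0.1823, 0.1015]
eef_rot: [-2.414, -2.007, 0.007]
ft_force: [-0.1, -0.2, 0.6]
width: 0.002
```

```bash
cat > dk.py <<'E'
from h import *
O=np.array([.6068,.1345]);th=np.radians(-10.5)
def where(s):
    d=s['tcp_pos'][:2]-O;c,n=np.cos(th),np.sin(th)
    M=R.from_rotvec(s['eef_rot']).as_matrix()
    return 'dock x,y mm',np.round([1e3*(c*d[0]+n*d[1]),1e3*(-n*d[0]+c*d[1])],1),'tip z',round(1e3*s['tcp_pos'][2]-22,1),'yaw',round(np.degrees(np.arctan2(M[1,1],M[0,1])),2),'F',np.round(s['ft_force'],1),'t',s['time']
E
python3 - <<'E'
from dk import *
from rig import state
print(where(state()))
c=snap('wrist','wrist3')
c=snap('side','side3')
cv2.imwrite('pics/side3b.png',cv2.resize(c['image'][120:220,220:360,::-1],None,fx=5,fy=5,interpolation=cv2.INTER_CUBIC))
E
```

```text
('dock x,y mm', array([-72.1,  35.2]), 'tip z', np.float64(79.5), 'yaw', np.float64(-10.52), 'F', array([-0.1, -0.2,  0.6]), 't', 1.9167)
```

View pics/wrist3.png

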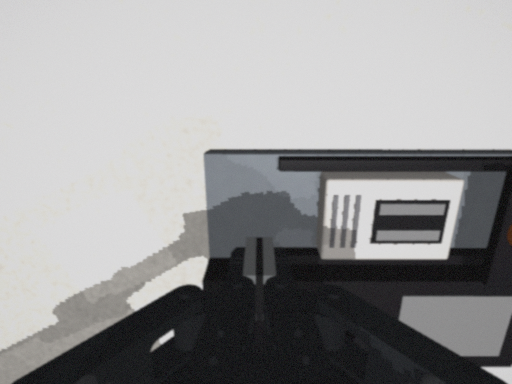

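View pics/side3b.png

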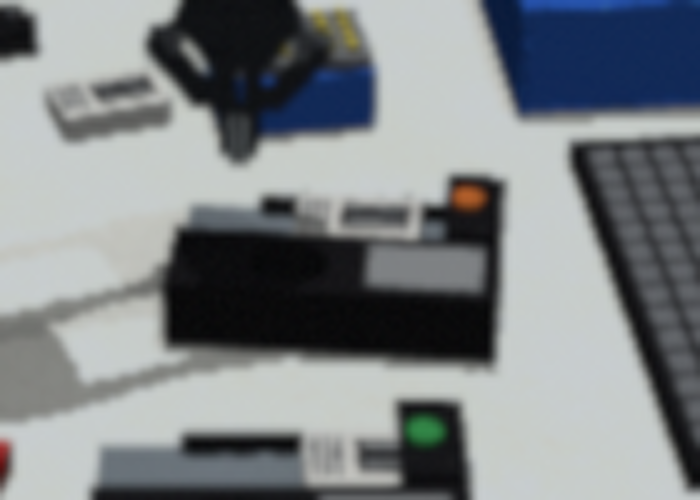

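The side crop shows the fingers behind and above the channel's open front at (238,150). The wrist view shows the cartridge end ahead of them at column 320. I'll go down to tip z ≈ 26 mm and start the push.

step_arm(targets=[{"fingers": 255,"travel": [1,0,20],"turn": 0},{"fingers": 255,"travel": [0,0,20],"turn": 0},{"fingers": 255,"travel": [0,0,13],"turn": 0},{"fingers": 255,"travel": [0,0,0],"turn": 0},{"fingers": 255,"travel": [0,10,0],"turn": 0},{"fingers": 255,"travel": [0,10,0],"turn": 0},{"fingers": 255,"travel": [0,5,0],"turn": 0},{"fingers": 255,"travel": [0,0,0],"turn": 0},{"fingers": 255,"travel": [0,0,0],"turn": 0}])

```text
time: 2.77
tcp_pos: [0.5702, 0.1795, 0.0513]
eef_rot: [2.415, 2.008, 0.003]
ft_force: [-0.0, -0.1, -0.1]
width: 0.0
```

```bash
python3 - <<'E'
from dk import *
from rig import state
print(where(state()))
c=snap('wrist','wrist4')
E
```

```text
('dock x,y mm', array([-44.2,  37.5]), 'tip z', np.float64(29.3), 'yaw', np.float64(-10.52), 'F', array([-0. , -0.1, -0.1]), 't', 2.7667)
```

View pics/wrist4.png

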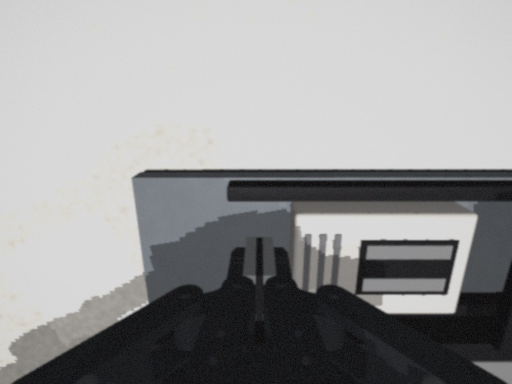

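step_arm(targets=[{"fingers": 255,"travel": [-1,4,2],"turn": 0},{"fingers": 255,"travel": [0,4,0],"turn": 0},{"fingers": 255,"travel": [0,4,0],"turn": 0},{"fingers": 255,"travel": [0,4,0],"turn": 0},{"fingers": 255,"travel": [0,5,0],"turn": 0},{"fingers": 255,"travel": [0,5,0],"turn": 0},{"fingers": 255,"travel": [0,5,0],"turn": 0},{"fingers": 255,"travel": [0,5,0],"turn": 0},{"fingers": 255,"travel": [0,0,0],"turn": 0},{"fingers": 255,"travel": [0,0,0],"turn": 0}])

```text
time: 3.65
tcp_pos: [0.6046, 0.1719, 0.0484]
eef_rot: [2.415, 2.009, 0.001]
ft_force: [0.5, 0.4, -0.4]
width: -0.003
```

```bash
python3 - <<'E'
from dk import *
from rig import state
print(where(state()))
c=snap('wrist','wrist5')
E
```

```text
('dock x,y mm', array([-9. , 36.3]), 'tip z', np.float64(26.4), 'yaw', np.float64(-10.5), 'F', array([ 0.5,  0.4, -0.4]), 't', 3.65)
```

View pics/wrist5.png

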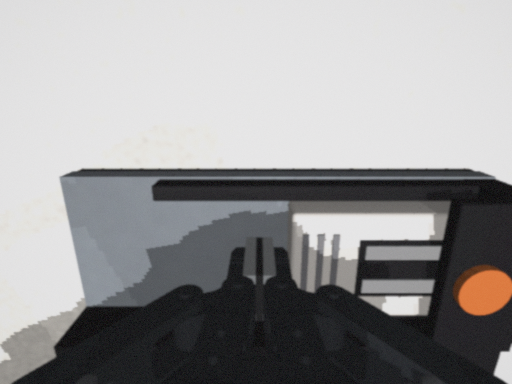

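The cartridge is moving with the fingers. About 17 mm is left.

step_arm(targets=[{"fingers": 255,"travel": [0,4,0],"turn": 0},{"fingers": 255,"travel": [0,4,0],"turn": 0},{"fingers": 255,"travel": [0,3,0],"turn": 0},{"fingers": 255,"travel": [0,2,0],"turn": 0},{"fingers": 255,"travel": [0,0,0],"turn": 0},{"fingers": 255,"travel": [0,0,0],"turn": 0}])

```text
time: 4.2
tcp_pos: [0.6151, 0.1698, 0.0482]
eef_rot: [-2.413, -2.007, 0.005]
ft_force: [-5.6, 1.7, 4.1]
width: -0.003
```

step_arm(targets=[{"fingers": 255,"travel": [0,1,0],"turn": 0},{"fingers": 255,"travel": [0,1,0],"turn": 0},{"fingers": 255,"travel": [0,0,0],"turn": 0},{"fingers": 255,"travel": [0,0,0],"turn": 0}])

```text
time: 4.53
tcp_pos: [0.6153, 0.1698, 0.0481]
eef_rot: [-2.411, -2.006, 0.009]
ft_force: [-11.1, 2.2, 8.1]
width: 0.004
```

```bash
python3 - <<'E'
from dk import *
from rig import state
print(where(state()))
c=snap('wrist','wrist6')
E
```

```text
('dock x,y mm', array([ 1.9, 36.3]), 'tip z', np.float64(26.1), 'yaw', np.float64(-10.5), 'F', array([-11.1,   2.2,   8.1]), 't', 4.5333)
```

View pics/wrist6.png

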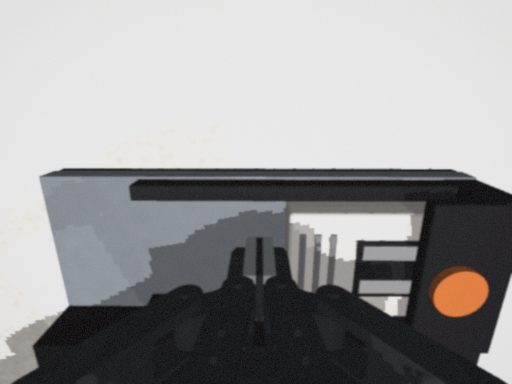

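The motion stopped with about 11 N at TCP x ≈ 2 mm, so the back of the finger is about 13 mm ahead of the TCP, which agrees with a home position of 15. I'll back off, rise and verify.

step_arm(targets=[{"fingers": 255,"travel": [0,-5,0],"turn": 0},{"fingers": 255,"travel": [0,-15,0],"turn": 0},{"fingers": 255,"travel": [0,-15,0],"turn": 0},{"fingers": 255,"travel": [0,0,-35],"turn": 0},{"fingers": 255,"travel": [0,0,-35],"turn": 0},{"fingers": 255,"travel": [-15,10,-35],"turn": 0},{"fingers": 255,"travel": [-25,10,-35],"turn": 0},{"fingers": 255,"travel": [-25,5,-35],"turn": 0},{"fingers": 255,"travel": [-10,0,0],"turn": 0},{"fingers": 255,"travel": [0,0,0],"turn": 0}])

```text
time: 5.42
tcp_pos: [0.5973, 0.0977, 0.2239]
eef_rot: [2.414, 2.003, 0.009]
ft_force: [0.2, 0.2, -0.3]
width: -0.002
```

step_arm(targets=[{"fingers": 255,"travel": [0,0,0],"turn": 0},{"fingers": 255,"travel": [0,0,0],"turn": 0},{"fingers": 255,"travel": [0,0,0],"turn": 0}])

```text
time: 5.67
tcp_pos: [0.5937, 0.1004, 0.2177]
eef_rot: [-2.413, -2.009, 0.004]
ft_force: [0.4, -0.9, -0.2]
width: 0.002
```

```bash
python3 - <<'E'
from dk import *
from rig import state
print(where(state()))
c=snap('wrist','wrist7')
cv2.imwrite('pics/wrist7b.png',cv2.resize(c['image'][:,:,::-1],(768,576),interpolation=cv2.INTER_CUBIC))
E
python3 meas.py wrist7
```

```text
('dock x,y mm', array([ -6.6, -36. ]), 'tip z', np.float64(195.7), 'yaw', np.float64(-10.44), 'F', array([ 0.4, -0.9, -0.2]), 't', 5.6667)
key [238.0421 171.7827] [227 160  23  25 451] [0.5704 0.1049 0.024 ]
lamp [365.4816 100.4375] [0.6965 0.1556 0.0589] [0.6962 0.1557 0.06  ]
block rect ((0.6067026853561401, 0.13474610447883606), (0.14883609116077423, 0.2212093472480774), 79.59049987792969)
cart n 2957 ((0.6557439565658569, 0.16308361291885376), (0.055379077792167664, 0.05661340430378914), 79.44959259033203) 0.04080728130706226
```

View pics/wrist7b.png

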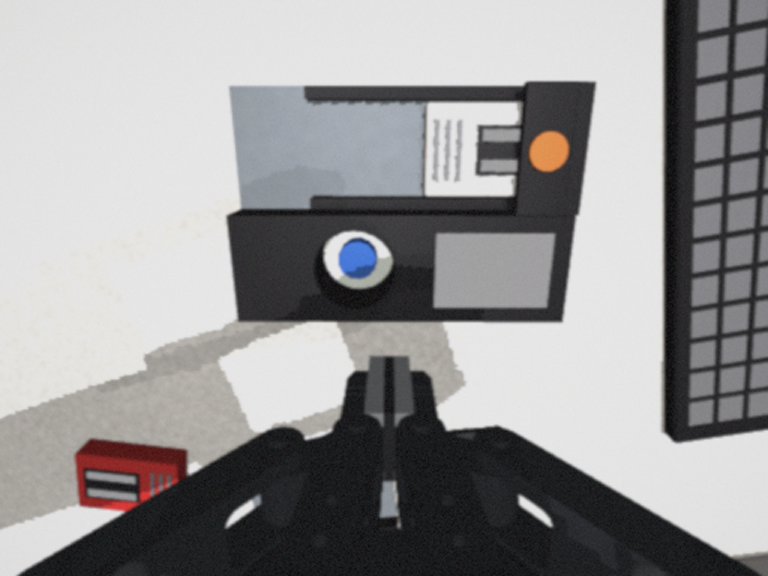

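The cartridge is home: its -x end measures 14.7 mm in dock x, against 15 expected. It lies flat with its top at about 41 mm. The key by colour is at dock (-30.4, -35.8), 3 mm from the nominal y of -39, so I'll check that with the mouth of the well.

```bash
python3 - <<'E'
from dk import *
c=load('wrist7');th0=th
T=pose(c);vv,uu=np.mgrid[0:384,0:512];F=f(c);d=c['depth']
P=np.stack([(uu-c['cx'])/F*d,-(vv-c['cy'])/F*d,-d],-1)@T[:3,:3].T+T[:3,3]
D=(P[...,:2]-O)@np.array([[np.cos(th),-np.sin(th)],[np.sin(th),np.cos(th)]])*1e3
z=P[...,2]*1e3
w=(abs(D[...,0]+30)<40)&(abs(D[...,1]+39)<34)
for lo,hi in [(5,12),(18,28),(46,54)]:
    m=w&(z>lo)&(z<hi);print(lo,m.sum(),D[m].min(0).round(1),D[m].max(0).round(1),D[m].mean(0).round(1),z[m].mean().round(1))
# mouth: pixels below the top, projected on z=.05
hole=w&(z<46)
n,l,s,ce=cv2.connectedComponentsWithStats(hole.astype(np.uint8));i=1+np.argmax(s[1:,4])
cs,_=cv2.findContours((l==i).astype(np.uint8),0,1);cn=max(cs,key=len)[:,0,:].astype(float)
q=np.array([onz(c,u,v,.05)[:2] for u,v in cn])
q=(q-O)@np.array([[np.cos(th),-np.sin(th)],[np.sin(th),np.cos(th)]])*1e3
print('mouth',cv2.fitEllipse(q.astype(np.float32)),q.min(0),q.max(0))
for nm in['scene0','side3']:
    c2=load(nm);hsv=cv2.cvtColor(c2['image'],cv2.COLOR_RGB2HSV)
    for y in(-36,-39):
        p=O+np.array([[np.cos(th),-np.sin(th)],[np.sin(th),np.cos(th)]])@np.array([-.03,y/1e3]);print(nm,y,proj(c2,[*p,.024]))
    u,v=map(int,proj(c2,[*p,.024]));h=hsv[v-12:v+12,u-12:u+12].astype(int)
    m=(h[...,0]>100)&(h[...,0]<130)&(h[...,1]>130)
    if m.any(): a=np.argwhere(m).mean(0);print('blue',a[1]+u-12,a[0]+v-12,m.sum())
E
```

```text
5 864 [-56.1 -64.2] [ -5.  -20.1] [-31.9 -43.1] 7.5
18 698 [-56.5 -64.5] [ -5.1 -23.9] [-31.5 -41.7] 22.7
46 3401 [-70. -73.] [10.  -5.1] [-29.8 -38.3] 48.7
mouth ((-30.110380172729492, -37.081974029541016), (49.80537414550781, 50.07177734375), 79.95137023925781) [-55.10897924 -62.28957588] [ -5.27212903 -11.78776927]
scene0 -36 (np.float64(283.18730152405857), np.float64(211.9099880434554))
scene0 -39 (np.float64(282.3830376582444), np.float64(211.70988793242702))
blue 283.35897435897436 210.28205128205127 39
side3 -36 (np.float64(277.9405999655504), np.float64(177.97483156716822))
side3 -39 (np.float64(277.85643369385815), np.float64(178.46847787465438))
```

The mouth fits at dock (-30.1, -37.1). I'll aim for (-30, -37.5), since the shut finger has about 9 mm of slack, and lower to above the well.

step_arm(targets=[{"fingers": 255,"travel": [-1,-23,0],"turn": 0},{"fingers": 255,"travel": [0,0,30],"turn": 0},{"fingers": 255,"travel": [0,0,30],"turn": 0},{"fingers": 255,"travel": [0,0,30],"turn": 0},{"fingers": 255,"travel": [0,0,25],"turn": 0},{"fingers": 255,"travel": [0,0,15],"turn": 0},{"fingers": 255,"travel": [0,0,0],"turn": 0},{"fingers": 255,"travel": [0,0,0],"turn": 0},{"fingers": 255,"travel": [0,0,0],"turn": 0},{"fingers": 255,"travel": [0,0,0],"turn": 0}])

```text
time: 6.55
tcp_pos: [0.5735, 0.1034, 0.0916]
eef_rot: [2.414, 2.009, 0.004]
ft_force: [0.1, -0.9, -0.3]
width: -0.0
```

```bash
python3 - <<'E'
from dk import *
from rig import state
print(where(state()))
c=snap('wrist','wrist8')
s=snap('side','side8')
a=cv2.resize(s['image'][120:220,220:360,::-1],None,fx=5,fy=5,interpolation=cv2.INTER_CUBIC);cv2.imwrite('pics/side8b.png',a)
E
```

```text
('dock x,y mm', array([-27.1, -36.7]), 'tip z', np.float64(69.6), 'yaw', np.float64(-10.46), 'F', array([ 0.1, -0.9, -0.3]), 't', 6.55)
```

View pics/wrist8.png

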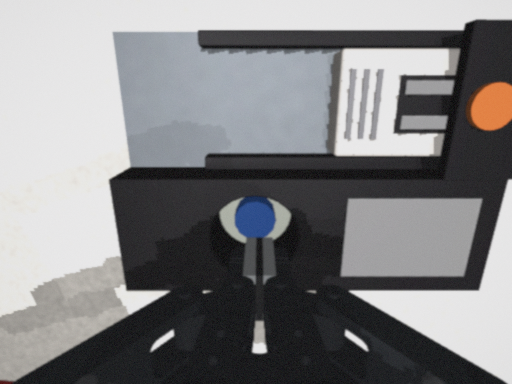

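View pics/side8b.png

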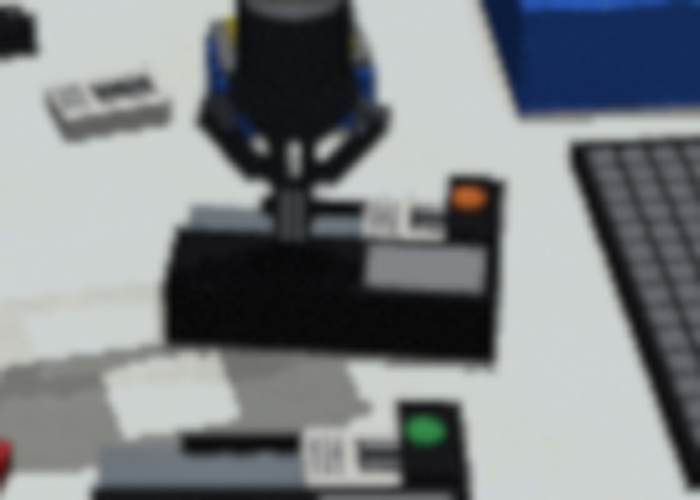

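The wrist view shows the fingers at column 260 just in front of the key at (255,218). I'll correct -3 mm along the dock, then enter the well to just above the key.

step_arm(targets=[{"fingers": 255,"travel": [0,-3,0],"turn": 0},{"fingers": 255,"travel": [0,0,0],"turn": 0},{"fingers": 255,"travel": [0,0,10],"turn": 0},{"fingers": 255,"travel": [0,0,10],"turn": 0},{"fingers": 255,"travel": [0,0,10],"turn": 0},{"fingers": 255,"travel": [0,0,10],"turn": 0},{"fingers": 255,"travel": [0,0,0],"turn": 0},{"fingers": 255,"travel": [0,0,0],"turn": 0},{"fingers": 255,"travel": [0,0,0],"turn": 0}])

```text
time: 7.4
tcp_pos: [0.5691, 0.1034, 0.0496]
eef_rot: [-2.415, -2.009, 0.001]
ft_force: [-1.2, 0.8, -0.3]
width: 0.003
```

```bash
python3 - <<'E'
from dk import *
from rig import state
print(where(state()))
c=snap('wrist','wrist9')
E
```

```text
('dock x,y mm', array([-31.4, -37.5]), 'tip z', np.float64(27.6), 'yaw', np.float64(-10.49), 'F', array([-1.2,  0.8, -0.3]), 't', 7.4)
```

View pics/wrist9.png

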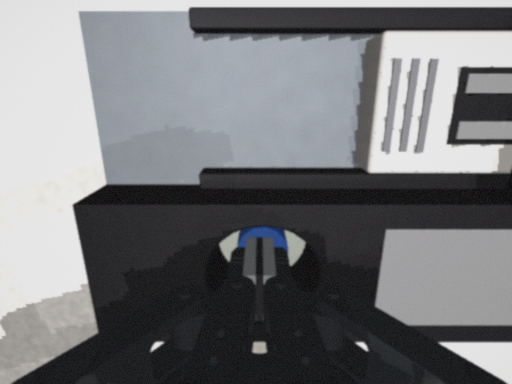

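The fingertip is centred over the key (263,240), inside the well. I'll press in small steps.

step_arm(targets=[{"fingers": 255,"travel": [0,0,2],"turn": 0},{"fingers": 255,"travel": [0,0,2],"turn": 0},{"fingers": 255,"travel": [0,0,2],"turn": 0},{"fingers": 255,"travel": [0,0,2],"turn": 0},{"fingers": 255,"travel": [0,0,0],"turn": 0},{"fingers": 255,"travel": [0,0,0],"turn": 0},{"fingers": 255,"travel": [0,0,0],"turn": 0}])

```text
time: 8.03
tcp_pos: [0.5698, 0.1035, 0.0425]
eef_rot: [2.415, 2.009, 0.002]
ft_force: [0.5, 0.2, 3.6]
width: -0.0
```

step_arm(targets=[{"fingers": 255,"travel": [0,0,1],"turn": 0},{"fingers": 255,"travel": [0,0,1],"turn": 0},{"fingers": 255,"travel": [0,0,0],"turn": 0},{"fingers": 255,"travel": [0,0,0],"turn": 0},{"fingers": 255,"travel": [0,0,0],"turn": 0}])

```text
time: 8.45
tcp_pos: [0.5697, 0.1035, 0.0403]
eef_rot: [2.415, 2.009, 0.001]
ft_force: [2.1, 1.0, 4.0]
width: 0.006
```

Tip z is about 18 mm at 4 N, so it is close to the bottom. I'll go on until the force rises clearly above 4.5 N, which shows the hard stop, and then hold.

step_arm(targets=[{"fingers": 255,"travel": [0,0,1],"turn": 0},{"fingers": 255,"travel": [0,0,1],"turn": 0},{"fingers": 255,"travel": [0,0,0],"turn": 0},{"fingers": 255,"travel": [0,0,0],"turn": 0}])

```text
time: 8.78
tcp_pos: [0.5698, 0.1036, 0.0399]
eef_rot: [2.415, 2.009, 0.001]
ft_force: [-3.1, -0.1, 14.8]
width: 0.001
```

The force rose to 14.8 N with almost no travel, so the key is on its hard stop. I'll hold it there for more than a second.

step_arm(targets=[{"fingers": 255,"travel": [0,0,0.5],"turn": 0},{"fingers": 255,"travel": [0,0,0],"turn": 0},{"fingers": 255,"travel": [0,0,0],"turn": 0},{"fingers": 255,"travel": [0,0,0],"turn": 0},{"fingers": 255,"travel": [0,0,0],"turn": 0},{"fingers": 255,"travel": [0,0,0],"turn": 0},{"fingers": 255,"travel": [0,0,0],"turn": 0},{"fingers": 255,"travel": [0,0,0],"turn": 0},{"fingers": 255,"travel": [0,0,0],"turn": 0},{"fingers": 255,"travel": [0,0,0],"turn": 0}])

```text
time: 9.62
tcp_pos: [0.5699, 0.1035, 0.0399]
eef_rot: [2.415, 2.009, 0.001]
ft_force: [-4.0, 0.4, 18.2]
width: -0.001
```

step_arm(targets=[{"fingers": 255,"travel": [0,0,0],"turn": 0},{"fingers": 255,"travel": [0,0,0],"turn": 0},{"fingers": 255,"travel": [0,0,0],"turn": 0},{"fingers": 255,"travel": [0,0,0],"turn": 0},{"fingers": 255,"travel": [0,0,0],"turn": 0},{"fingers": 255,"travel": [0,0,0],"turn": 0}])

```text
time: 10.12
tcp_pos: [0.5699, 0.1036, 0.0399]
eef_rot: [2.415, 2.009, 0.001]
ft_force: [-4.0, -0.6, 17.9]
width: -0.004
```

step_arm(targets=[{"fingers": 255,"travel": [0,0,-5],"turn": 0},{"fingers": 255,"travel": [0,0,-10],"turn": 0},{"fingers": 255,"travel": [0,0,-15],"turn": 0},{"fingers": 255,"travel": [0,0,-15],"turn": 0},{"fingers": 255,"travel": [0,0,-30],"turn": 0},{"fingers": 255,"travel": [0,0,-35],"turn": 0},{"fingers": 255,"travel": [0,0,-35],"turn": 0},{"fingers": 255,"travel": [0,0,-35],"turn": 0},{"fingers": 255,"travel": [0,0,0],"turn": 0},{"fingers": 255,"travel": [0,0,0],"turn": 0}])

```text
time: 10.95
tcp_pos: [0.5701, 0.1036, 0.2201]
eef_rot: [2.414, 2.008, 0.005]
ft_force: [-0.7, 0.5, -1.2]
width: -0.0
```

step_arm(targets=[{"fingers": 255,"travel": [0,0,0],"turn": 0},{"fingers": 255,"travel": [0,0,0],"turn": 0},{"fingers": 255,"travel": [0,0,0],"turn": 0},{"fingers": 255,"travel": [0,0,0],"turn": 0}])

```text
time: 11.28
tcp_pos: [0.5679, 0.1033, 0.2153]
eef_rot: [-2.413, -2.008, 0.005]
ft_force: [0.3, -0.7, 0.0]
width: 0.002
```

```bash
python3 - <<'E'
from dk import *
from rig import state
print(where(state()))
c=snap('wrist','wrist10');snap('scene','scene10')
print(dep(c,*[244,175]))
E
python3 meas.py wrist10
```

```text
('dock x,y mm', array([-32.6, -37.8]), 'tip z', np.float64(193.3), 'yaw', np.float64(-10.48), 'F', array([ 0.3, -0.7,  0. ]), 't', 11.2833)
[0.5485224  0.09945504 0.00689974]
key [262.1935 170.6413] [251 159  24  25 460] [0.5699 0.1049 0.024 ]
lamp [396.9839  98.086 ] [0.6961 0.1557 0.0601] [0.6962 0.1557 0.06  ]
block rect ((0.6065320372581482, 0.13475021719932556), (0.14868180453777313, 0.22100546956062317), 79.69062805175781)
cart n 3013 ((0.6562218070030212, 0.16283753514289856), (0.05459991842508316, 0.05784584581851959), 79.45608520507812) 0.04085761851199136
```

View pics/wrist10.png

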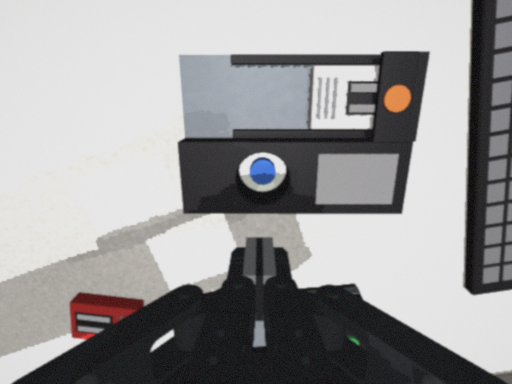

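View pics/scene10.png

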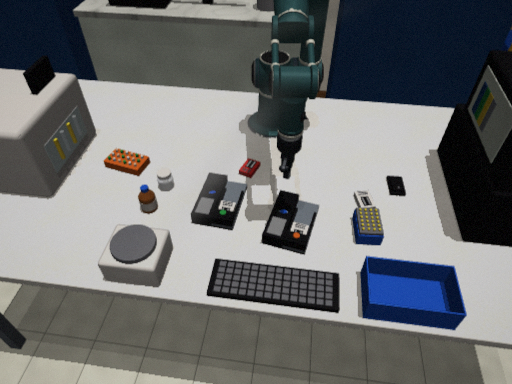

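The final views show the cartridge home with its -x end at 14.8 mm, the key free, the gripper well clear, and nothing else moved. I'll check the key's height and hand in.

```bash
python3 - <<'E'
from dk import *
for n,p in(('wrist7',(238,172)),('wrist10',(262,171))):
    c=load(n);print(n,'key z',np.mean([dep(c,p[0]+i,p[1]+j)[2] for i in range(-5,6) for j in range(-5,6)]))
from rig import robot
print(robot.close_job())
E
```

```text
wrist7 key z 0.022728983925707047
wrist10 key z 0.025347035557330765
the job is handed in; nothing more can be done
None
```

I pushed the amber dock's cartridge home, then pressed its blue key to the bottom, held it, released it and drew clear. I handed the job in at about 11.3 s on the robot's clock; no verdict is reported.

- **Cartridge:** it slid along its channel until it stopped firmly at about 11 N. Its -x end then measured 14.7 mm in dock x, and 14.8 mm in the last view, against 15 mm for fully home. It lies flat, with its top at about 41 mm.
- **Key:** pressed only after the cartridge was home. The force rose from 4 N to 15–18 N with almost no further travel, so it was on its hard stop, and I held it there for about 1.3 s. Afterwards its top read 25 mm by depth, against 24 mm when up (22.7 mm before the press, so this reading is only good to about 2 mm).
- **Rest of the bench:** the gripper ended about 190 mm above the bench with nothing touching it. By eye, the green dock and the other items look unmoved in the scene view; I did not measure them.
- **Disagreements:** the key's position by colour and by the well's mouth differed from the dock-frame value by 2–3 mm in y. I aimed in between, within the well's slack. One early move call was refused for a missing "turn" value; the arm did not move.

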